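Pack the film-test slide and brass weights into the kit tray

ROBOT

A 6-joint arm with a two-finger parallel gripper is mounted at the origin on a cart in front of the work surface, level with it; the furniture and walls round the work are solid. World frame = base frame: x ahead of the robot, y to its left, z up, the work surface at z = 0. Lengths are in m, angles in rad, forces in N, time in s.
With the tool pointing down it reaches from about 0.35 to 0.775 m from the base axis. Payload 7.3 kg.
Tool frame: the origin (TCP) lies midway between the tips of the shut fingers; the grasp point (between the pads) lies 19 mm behind it; z points along the fingers, y is the line along which they close (so a half turn about z gives the same grasp; the last joint's range is limited). The gripper opens to 92 mm and grips with 3 to 60 N. Pads are 19 mm wide; open, the fingers measure 130 mm over their backs; the gripper's body (75 mm by 190 mm) begins 47 mm behind the grasp point.
Start: joints at [-1.381, 0.342, 1.524, -0, 1.275, -0.146], TCP at [0.173, -0.496, 0.227] pointing down, gripper open.
Joint ranges: [-2.53, 2.53], [-0.77, 2.02], [0.04, 2.7], [-1, 4.14], [0.28, 2.66], [-3.11, 3.11]. Speed limits (rad/s): [2.57, 2.57, 3.14, 3.14, 3.14, 3.14].

INTERFACE

Orientations are given as a unit quaternion [x, y, z, w].
In Python, from rig import bot gives the robot as it stands. Calls block until the motion is done:
- bot.move_to(position, orientation): joint-space move of the TCP to a pose.
- bot.move_linear(position, attitude=None, vel=0.15): straight line of the TCP; attitude=None keeps the orientation; vel is the mean speed in m/s.
- bot.move_joints(angles): joint-space move.
- bot.release() and bot.close_gripper(): open the fingers fully, or close them until they stop; the grip force is fixed at half the most.
- bot.dwell(seconds).
- bot.ik(position, orientation): joint angles nearest the present ones, or None.
- bot.read_camera(name): name is "scene" or "top" or "wrist"; returns the picture (420x560x3 uint8, blue, green, red); there is no depth.
- bot.camera_model(name): a dict with "K" (3x3 intrinsics, pixels), "R" (3x3) and "t" (3): a world point X has camera coordinates R X + t. Camera axes: x right, y down, z forward; pixel columns grow to the right and rows downward; lengths in m; the calibration is good to about 2 mm. A picture is of the moment at which its call begins: read the wrist's pose just before it. camera_model takes no time and is no camera call; for the wrist camera it gives the pose at the moment of the call.
A pose or a line that the arm cannot do raises bot.IKError and nothing moves.
- bot.sign_off(): hands the job in; it is judged then, once.
Readings, each from a call of its own:
- bot.get_t(): time.
- bot.get_q(): joint angles.
- bot.get_joint_vel(): joint speeds.
- bot.get_tau(): joint torques, N m.
- bot.get_ee_pos(): TCP position.
- bot.get_eef_rot(): TCP orientation.
- bot.get_contact_force(): force on the tool from outside, world axes, zero at the start.
- bot.get_moment(): the same for the moment, N m.
- bot.get_gripper_width(): finger opening in m.
- bot.get_grip_force(): force on a finger pad.
Only numpy, scipy, OpenCV 4.12 (cv2) and the standard library are available. Lean on these libraries where they do the work, as an engineer would, in place of code of your own. Each camera call takes 0.05 s, during which the arm holds its last target. There are 200 camera calls.

TASK

Pack the film-test kit away in the grey tray: draw the white specimen slide out of the measuring cell by its black grip, keeping it level all the way so that it neither binds nor drops its film, and lay it grip up in the long pocket, either way round; stand each of the three brass weights upright in the round well that fits it. The two steel weights belong to the balance, not to this kit: leave them standing where they are.

Things in the scene. Friction and masses are not known exactly. Their poses are not given: they have to be found in the camera images.
- test_cell: Measuring cell, fixed: block with a blue roof 76 (x) x 84 mm (y) on a dark base, roof 54 mm high, round head on it to 82 mm. Its level channel runs along x, 42 mm wide, 8 mm high, floor 24 mm above the bench, and is open only at the front face, x = -38 mm. Origin: middle of the block, at bench height; -x points out of the channel, roughly to the robot.
- slide: White plate 120 (x) x 40 (y) x 6 mm, 70 g, origin at the centre of its underside. Black grip on top, 14 (x) x 24 mm (y), centred at x = -44, y = 0, from z = 6 to 32 mm; amber disc at the other end. Starts with 59 to 65 mm in the cell's channel, axes as the cell's, 1 mm play; grip 35 mm clear of the cell's face. Comes free after a level pull of 68 mm along the cell's -x.
- brass_large: Large brass (yellow) check weight: upright cylinder 36 mm in diameter with a small lifting knob on top; straight wall up to 34 mm, 48 mm high over the knob. Origin at the centre of its underside, z up.
- brass_medium: Medium brass (yellow) check weight: upright cylinder 29 mm in diameter with a small lifting knob on top; straight wall up to 27 mm, 41 mm high over the knob. Origin at the centre of its underside, z up.
- brass_small: Small brass (yellow) check weight: upright cylinder 23 mm in diameter with a small lifting knob on top; straight wall up to 21 mm, 35 mm high over the knob. Origin at the centre of its underside, z up.
- steel_large: Large bare steel (silver-grey) check weight: upright cylinder 36 mm in diameter with a small lifting knob on top; straight wall up to 34 mm, 48 mm high over the knob. Origin at the centre of its underside, z up. Not part of the kit.
- steel_medium: Medium bare steel (silver-grey) check weight: upright cylinder 29 mm in diameter with a small lifting knob on top; straight wall up to 27 mm, 41 mm high over the knob. Origin at the centre of its underside, z up. Not part of the kit.
- kit_tray: Kit tray: grey open plastic tray 138 (x) x 180 (y) x 20 mm, fixed, holding the two wooden modules side by side along its x axis (which of them is nearer varies). Origin at the centre of its underside.
- weight_rack: Light wooden module 62 (x) x 166 (y) x 22 mm, fixed in the tray, top 27 mm above the bench. Three round green-floored wells in a row along y at x = 0, each 6 mm wider than its weight, 6 mm deep (floor at the module's z = 16 mm): large at y = +52, medium at y = 0, small at y = -47 mm. Origin: centre of its underside, z up.
- slide_dock: Light wooden module 62 (x) x 166 (y) x 22 mm, fixed in the tray, top 27 mm above the bench. One rectangular green-floored pocket, centred, 47 mm wide (x), 127 mm long (y), 6 mm deep (floor at the module's z = 16 mm). Origin: centre of its underside, z up.

How it is judged:
By the outcome, as a careful person would: the job done as asked, in the order asked, and still so for the second after the job is handed in, with the robot touching nothing.
It also fails if it takes over 96 s, if anything falls off the work surface, if the arm or the gripper's body presses on something with over 40 N, if the wrist force passes 120 N, or if a joint passes its speed limit or range.

## Working session

There is one attempt and no reset: what is moved stays moved. The work goes in short steps, each a Python script; the robot and the scene stay as the last script left them, time stands still between calls to the robot, and variables do not carry over. Pictures are saved under pics/ and viewed, at most 14 in all, crops included, and the job is handed in when it is done.

```bash
ls; mkdir -p pics
python3 - <<'E'
from rig import bot
import cv2
for n in ("top","scene"):
    cv2.imwrite(f"pics/{n}0.png",bot.read_camera(n)); m=bot.camera_model(n); print(n,m["K"].tolist(),(-m["R"].T@m["t"]).round(3),m["R"].round(3).tolist())
print(bot.get_t(),bot.get_eef_rot())
E
```

```text
pics
top [[436.40666931346396, 0.0, 287.7546472836348], [0.0, 436.40666931346396, 210.48555434391517], [0.0, 0.0, 1.0]] [ 0.363 -0.     1.276] [[0.021, -1.0, -0.01], [-0.986, -0.019, -0.167], [0.167, 0.014, -0.986]]
scene [[543.1615323090077, 0.0, 281.8952094061157], [0.0, 543.1615323090077, 209.7863129704018], [0.0, 0.0, 1.0]] [0.03  0.822 0.869] [[-0.842, -0.539, -0.004], [-0.348, 0.55, -0.759], [0.411, -0.638, -0.651]]
0.1 [ 9.85938909e-01  1.67104796e-01 -1.90174804e-05 -6.74186648e-04]
```

View pics/top0.png

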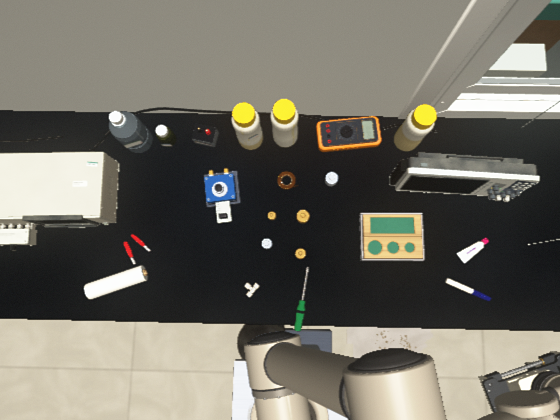

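View pics/scene0.png

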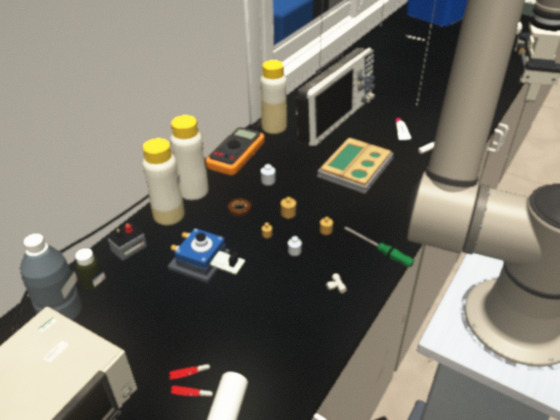

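The top view shows the cell at (221,188) with the slide's grip at (222,212). The brass weights are small (271,215), large (303,216) and medium (300,253), and the steel ones are at (332,178) and (266,243). The tray is at (392,237) with its pocket on the far side and the large well on the left. The scene view agrees. Next, closer wrist pictures.

```bash
cat > h.py <<'E'
from rig import bot
import numpy as np, cv2
from scipy.spatial.transform import Rotation as Rn
def quat(yaw):
    """tool down; closing line (tool y) at angle yaw from world +x"""
    y=np.array([np.cos(yaw),np.sin(yaw),0]); z=np.array([0,0,-1.]); x=np.cross(y,z)
    return Rn.from_matrix(np.c_[x,y,z]).as_quat()
def ray(m,uv,z):
    d=m["R"].T@np.linalg.solve(m["K"],[uv[0],uv[1],1]); c=-m["R"].T@m["t"]
    return c+d*(z-c[2])/d[2]
def proj(m,X):
    p=m["K"]@(m["R"]@np.asarray(X,float)+m["t"]); return p[:2]/p[2]
E
python3 - <<'E'
from h import *
import pickle
m=bot.camera_model("top")
for n,uv,z in [("cell",(221,188),.06),("grip",(222,212),.05),("s",(271,215),.025),("L",(303,216),.04),("M",(300,253),.03),("sL",(332,178),.04),("sM",(266,243),.03),("tray",(392,237),.027)]: print(n,ray(m,uv,z).round(3))
q0=bot.get_eef_rot(); w=bot.camera_model("wrist"); p=bot.get_ee_pos()
RT=Rn.from_quat(q0).as_matrix(); c=-w["R"].T@w["t"]; print("cam in tool",(RT.T@(c-p)).round(3),(w["R"]@RT).round(2).tolist(),w["K"][0])
print(Rn.from_quat(q0).as_matrix().round(2).tolist())
out={}
for n,P in [("a",(.44,.10,.36)),("b",(.42,-.26,.36))]:
    for yaw in (np.pi/2,-np.pi/2):
        j=bot.ik(P,quat(yaw)); print(n,yaw,None if j is None else np.round(j,2))
E
```

```text
cell [0.63  0.209 0.06 ]
grip [0.562 0.204 0.05 ]
s [0.56  0.065 0.025]
L [ 0.557 -0.027  0.04 ]
M [ 0.452 -0.02   0.03 ]
sL [ 0.67 -0.11  0.04]
sM [0.478 0.077 0.03 ]
tray [ 0.503 -0.283  0.027]
cam in tool [ 0.076  0.    -0.158] [[0.0, 1.0, -0.0], [-0.96, 0.0, -0.28], [-0.28, 0.0, 0.96]] [323.48912791   0.         279.24607579]
[[0.94, 0.33, -0.0], [0.33, -0.94, 0.0], [0.0, -0.0, -1.0]]
a 1.5707963267948966 [ 0.05  0.13  1.44 -0.    1.57 -1.52]
a -1.5707963267948966 [ 0.05  0.13  1.44 -0.    1.57  1.62]
b 1.5707963267948966 [-0.71  0.21  1.34 -0.    1.59 -2.28]
b -1.5707963267948966 [-0.71  0.21  1.34 -0.    1.59  0.86]
```

Run:
```python
from h import *
import pickle
for n,P in [("b",(.55,-.27,.22)),("a",(.57,.10,.22))]:
    bot.move_to(P,quat(-np.pi/2)); bot.dwell(.3)
    m=bot.camera_model("wrist"); im=bot.read_camera("wrist")
    pickle.dump(m,open(n+".pkl","wb")); cv2.imwrite(f"pics/w{n}.png",im)
    print(n,bot.get_t(),bot.get_ee_pos().round(3) if hasattr(bot.get_ee_pos(),'round') else bot.get_ee_pos())
```

```text
b 2.0667 [ 0.55 -0.27  0.22]
a 3.8 [0.57  0.099 0.22 ]
```

View pics/wb.png

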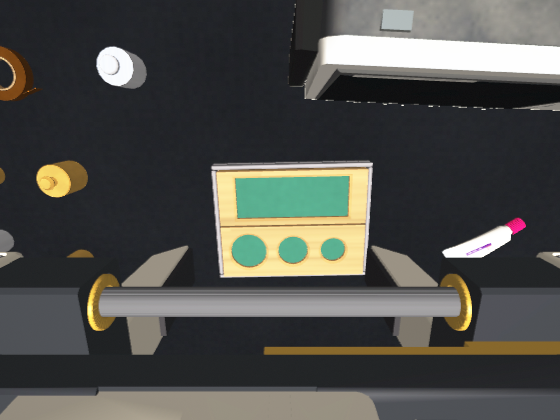

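View pics/wa.png

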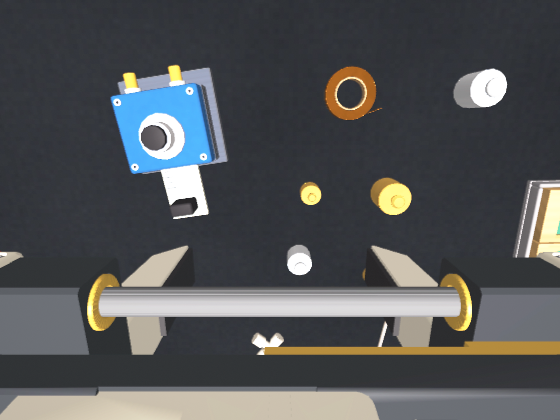

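The tray picture shows the pocket at (293,197) and the wells at (249,251), (293,250) and (333,249). The second one shows the cell roof at (163,128), the grip at (183,209), small brass (311,194) and large brass (390,196). The medium brass is hidden by the gripper. I'll take two more views, one for it and one for the slide.

Run:
```python
from h import *
import pickle
for n,P in [("c",(.41,.02,.20)),("d",(.50,.205,.16))]:
    bot.move_to(P,quat(-np.pi/2)); bot.dwell(.3)
    m=bot.camera_model("wrist"); im=bot.read_camera("wrist")
    pickle.dump(m,open(n+".pkl","wb")); cv2.imwrite(f"pics/w{n}.png",im)
print(bot.get_t())
im=cv2.imread("pics/wd.png"); cv2.imwrite("pics/wd2.png",cv2.resize(im[0:260,140:440],None,fx=2.3,fy=2.3,interpolation=cv2.INTER_CUBIC))
```

```text
6.1
```

View pics/wd2.png

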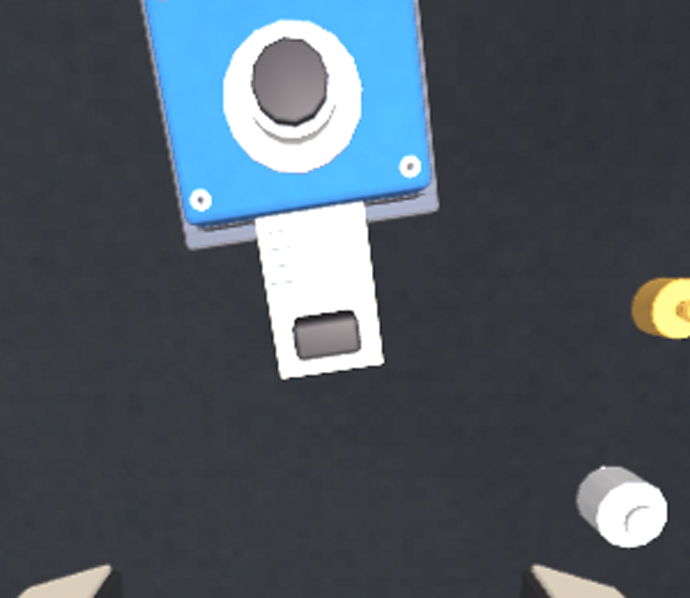

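View pics/wc.png

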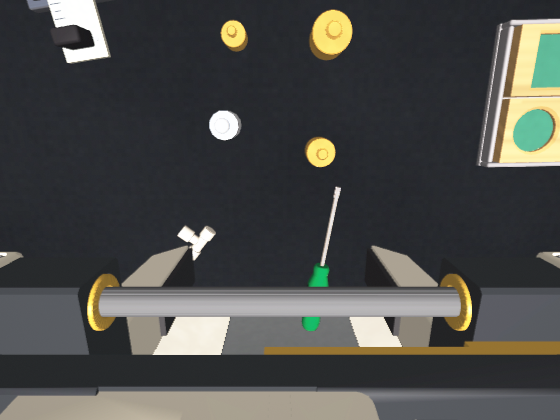

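The slide's front corners in the crop are (283,378) and (383,362), and it enters the cell at (256,220) and (364,205). In wc the medium brass is at (321,152), small at (233,35), large at (332,33) and steel medium at (225,125). Now the model fits.

```bash
cat > fit.py <<'E'
from h import *
import pickle
from scipy.optimize import least_squares
L=lambda n:(pickle.load(open(n+".pkl","rb")),cv2.imread(f"pics/w{n}.png"))
circ=lambda r,z,n=60:np.c_[r*np.cos(np.linspace(0,2*np.pi,n)),r*np.sin(np.linspace(0,2*np.pi,n)),np.full(n,z)]
def cen(poly): 
    M=cv2.moments(poly.astype(np.float32)); return np.array([M["m10"],M["m01"]])/M["m00"]
def P(m,pts): return np.array([proj(m,p) for p in pts])
def blob(mask,uv):
    n,lab,st,c=cv2.connectedComponentsWithStats(mask.astype(np.uint8)); i=1+np.argmin(np.linalg.norm(c[1:]-uv,axis=1)); return c[i],st[i,4]
def weight(m,im,uv,D,h,H):
    hsv=cv2.cvtColor(im,cv2.COLOR_BGR2HSV)
    c,a=blob((hsv[...,2]>70)&(hsv[...,1]>90),uv)
    pts=np.r_[circ(D/2,0),circ(D/2,h),circ(.006,H)]
    hull=lambda x:cv2.convexHull(P(m,pts+[x[0],x[1],0]).astype(np.float32))
    r=least_squares(lambda x:cen(hull(x))-c,ray(m,uv,.02)[:2],diff_step=1e-3)
    return r.x,a/cv2.contourArea(hull(r.x))
if __name__=="__main__":
    dims=dict(L=(.036,.034,.048),M=(.029,.027,.041),S=(.023,.021,.035))
    for v,k,uv in [("a","S",(311,194)),("a","L",(390,196)),("c","M",(321,152)),("c","S",(233,35)),("c","L",(332,33))]:
        x,q=weight(*L(v),uv,*dims[k]); print(v,k,x.round(4),round(q,2))
    m,im=L("b"); hsv=cv2.cvtColor(im,cv2.COLOR_BGR2HSV); g=(hsv[...,0]>70)&(hsv[...,0]<95)&(hsv[...,1]>120)
    obs=np.array([blob(g,u)[0] for u in [(293,197),(249,251),(293,250),(333,249)]])
    box=np.array([[-.0235,-.0635],[.0235,-.0635],[.0235,.0635],[-.0235,.0635]])
    def model(x):  # rack (x,y,yaw), dock offset dx along tray x
        c,s=np.cos(x[2]),np.sin(x[2]); R=np.array([[c,-s],[s,c]]); out=[]
        sh=[box+[x[3],0]]+[circ(D/2,0)[:-1,:2]+[0,y] for D,y in [(.042,.052),(.035,0),(.029,-.047)]]
        for p in sh:
            w=p@R.T+x[:2]
            a,b=[P(m,np.c_[w,np.full(len(w),z)]).astype(np.float32) for z in (.021,.027)]
            out.append(cen(cv2.intersectConvexConvex(a,b)[1][:,0]))
        return (np.array(out)-obs).ravel()
    r=least_squares(model,[.475,-.28,0,.066],diff_step=1e-3); print("rack",r.x.round(4),"res px",r.fun.round(2))
    m,im=L("d"); U=lambda u:np.array(u)/2.3+[140,0]
    A=[ray(m,U(u),.030) for u in [(283,378),(383,362),(364,207),(257,222)]]
    print("slide",np.round(A,4).tolist()); 
    mid=(A[0]+A[1])/2; d=(A[2]+A[3])/2-mid; print("yaw ax",np.arctan2(d[1],d[0]), "yaw edge",[np.arctan2(e[1],e[0]) for e in (A[2]-A[1],A[3]-A[0])], np.arctan2(*(A[0]-A[1])[[1,0]])-np.pi/2,"width",np.linalg.norm(A[0]-A[1]))
    B=[ray(m,U(u),.054) for u in [(187,222),(430,187)]]; e=B[0]-B[1]; print("roof",np.round(B,4).tolist(),np.linalg.norm(e),np.arctan2(e[1],e[0])-np.pi/2)
    G=np.mean([ray(m,U(u),.056) for u in [(294,320),(355,312),(360,349),(298,358)]],0); print("grip",G.round(4), "front mid",mid.round(4))
E
python3 fit.py
```

```text
a S [0.5614 0.0636] 1.04
a L [ 0.5598 -0.0273] 1.02
c M [ 0.4522 -0.0218] 1.03
c S [0.5618 0.0638] 1.04
c L [ 0.5603 -0.027 ] 1.01
rack [ 0.4758 -0.286   0.0206  0.0638] res px [-0.01  0.   -0.1   0.   -0.02 -0.01  0.14  0.02]
slide [[0.5357, 0.2184, 0.03], [0.5418, 0.1797, 0.03], [0.5979, 0.1879, 0.03], [0.5928, 0.227, 0.03]]
yaw ax 0.14785350014797582 yaw edge [np.float64(0.14494100120459952), np.float64(0.15071250508950557)] 0.15718608960968417 width 0.03909942726536248
roof [[0.5914, 0.2486, 0.054], [0.6023, 0.1675, 0.054]] 0.0818650144757605 0.13329039291313194
grip [0.5543 0.2017 0.056 ] front mid [0.5388 0.199  0.03  ]
```

Run:
```python
from fit import *
m,im=L("d"); g=im[...,0].astype(float)*0+im.min(axis=2)
def edge(rows,sgn):
    pts=[]
    for r in rows:
        row=g[r,240:320]; on=np.where(row>150)[0]
        i=on[0] if sgn<0 else on[-1]; j=i+sgn
        u=240+i+sgn*(row[i]-150)/(row[i]-row[j]); pts.append(ray(m,(u,r),.030)[:2])
    pts=np.array(pts); l=cv2.fitLine(pts.astype(np.float32),cv2.DIST_HUBER,0,.001,.001).ravel(); a=np.arctan2(l[1],l[0])
    return l[2:],(a+np.pi/2)%np.pi-np.pi/2
l1,a1=edge(range(102,158),-1); l2,a2=edge(range(96,152),1); a=(a1+a2)/2
n=np.array([-np.sin(a),np.cos(a)]); print(a1,a2,"width",n@(l1-l2),"lateral centre",n@(l1+l2)/2, "grip lat",n@[.5543,.2017])
t=np.array([np.cos(a),np.sin(a)]); s=t@np.array([.5545,.2015])
G=t*s+n*(n@(l1+l2)/2); print("grip",G)
for yaw in (a-np.pi/2,a+np.pi/2):
    print(np.round(yaw,3),[None if j is None else np.round(j,2) for j in [bot.ik((*G,.034),quat(yaw)),bot.ik((*(G-.08*t),.034),quat(yaw))]])
for yaw,y in ((.0206,-.329),(.0206-np.pi,-.329),(.0206-np.pi,-.241)):
    j=bot.ik((.54,y,.03),quat(yaw)); print(yaw,None if j is None else np.round(j,2))
```

```text
0.14836931 0.14572251 width 0.04035608 lateral centre 0.11866052 grip lat 0.11830916821956634
grip [0.55441525 0.20207225]
-1.424 [array([ 0.22,  0.67,  1.56, -0.  ,  0.91,  1.64]), array([ 0.23,  0.56,  1.79, -0.  ,  0.79,  1.65])]
1.718 [array([ 0.22,  0.67,  1.56, -0.  ,  0.91, -1.5 ]), array([ 0.23,  0.56,  1.79, -0.  ,  0.79, -1.49])]
0.0206 [-0.67  0.73  1.43 -0.    0.98 -0.69]
-3.120992653589793 [-0.67  0.73  1.43 -0.    0.98  2.45]
-3.120992653589793 [-0.55  0.67  1.56 -0.    0.91  2.57]
```

Run:
```python
from h import *
a=.1472; t=np.array([np.cos(a),np.sin(a),0]); G=np.array([.5545,.2019,.034]); q=quat(a-np.pi/2)
bot.move_to(G+[0,0,.08],q); bot.move_linear(G,vel=.1); print(np.round(bot.get_contact_force(),1))
bot.close_gripper(); bot.dwell(.2); print(bot.get_gripper_width(),bot.get_grip_force(),np.round(bot.get_contact_force(),1),np.round(bot.get_moment(),2))
for d in (.01,.03,.05,.08):
    bot.move_linear(G-d*t,vel=.06); print(d,np.round(bot.get_contact_force(),1),np.round(bot.get_moment(),2),bot.get_gripper_width())
print(bot.get_t()); cv2.imwrite("pics/s1.png",bot.read_camera("scene")[150:320,120:380])
```

```text
[-0.1 -0.2  0.4]
0.023504579139893605 30.000019669532776 [-0.4 -0.2 -1. ] [0.04 0.01 0.  ]
0.01 [-0.2  0.4 -0.9] [0.02 0.07 0.01] 0.023527538934061152
0.03 [-0.2 -0.7 -1.1] [-0.01  0.15 -0.04] 0.02377986644747413
0.05 [ 0.6  0.1 -1.1] [ 0.01  0.1  -0.02] 0.023594453974985143
0.08 [ 0.4  0.2 -1. ] [ 0.03  0.   -0.02] 0.02377801393973189
10.6333
```

View pics/s1.png

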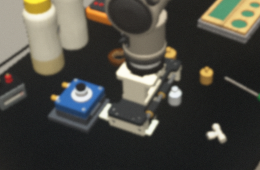

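The slide came out freely, with forces under 1 N, and is held level. Next, carry it to the pocket.

Run:
```python
from h import *
b=.0206; tx=np.array([np.cos(b),np.sin(b),0]); ty=np.array([-np.sin(b),np.cos(b),0])
C=np.array([.4758,-.286,0])+.0638*tx; D=C-.044*ty; q=quat(b)
p=bot.get_ee_pos(); bot.move_linear([p[0],p[1],.15],vel=.1)
bot.move_linear(D+[0,0,.15],q,vel=.17); bot.move_linear(D+[0,0,.042],vel=.1); 
for z in (.036,.0335,.0315):
    bot.move_linear(D+[0,0,z],vel=.04); print(z,np.round(bot.get_contact_force(),1),np.round(bot.get_moment(),2))
bot.dwell(.2); bot.release(); bot.dwell(.2); bot.move_linear(D+[0,0,.16],vel=.2)
bot.move_to((.53,-.28,.22),quat(-np.pi/2)); bot.dwell(.2); print(bot.get_t()); cv2.imwrite("pics/p1.png",bot.read_camera("wrist"))
```

```text
0.036 [-0.1 -0.3 -0.4] [-0.01 -0.1  -0.01]
0.0335 [-0.9  0.7 -1.1] [ 0.01 -0.18  0.03]
0.0315 [-2.   1.5  5.7] [ 0.15  0.16 -0.07]
21.2667
```

View pics/p1.png

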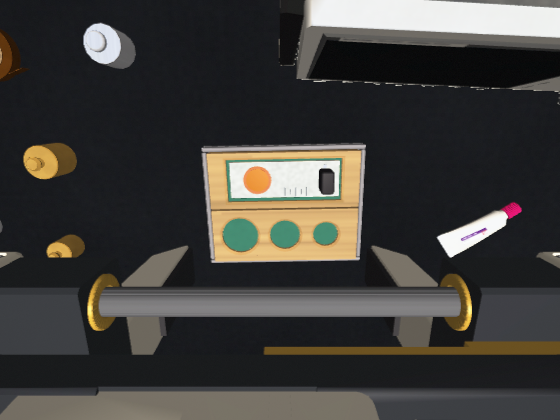

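The slide is seated in the pocket at (285,180) with green margin all round, grip up. Large weight next.

```bash
cat >> h.py <<'E'
def pack(xy,yaw_pick,well_y,D,yaw_place=np.pi/4+.0206,zp=.009):
    b=.0206; W=np.array([.4758-well_y*np.sin(b),-.286+well_y*np.cos(b),0]); X=np.array([*xy,0.])
    bot.move_to(X+[0,0,.10],quat(yaw_pick)); bot.move_linear(X+[0,0,zp],vel=.12)
    bot.close_gripper(); bot.dwell(.1); w=bot.get_gripper_width(); print("width",w)
    assert abs(w-D)<.003
    bot.move_linear(X+[0,0,.14],vel=.2); bot.move_to(W+[0,0,.14],quat(yaw_place))
    bot.move_linear(W+[0,0,.04],vel=.15)
    for z in (.034,.022+zp):
        bot.move_linear(W+[0,0,z],vel=.04); print(z,np.round(bot.get_contact_force(),1),bot.get_gripper_width())
    bot.dwell(.1); bot.release(); bot.move_linear(W+[0,0,.14],vel=.2); print(bot.get_t())
E
python3 - <<'E'
from h import *
pack((.5601,-.0272),np.pi/4,.052,.036)
bot.move_to((.53,-.28,.22),quat(np.pi/2-np.pi)); bot.dwell(.1); cv2.imwrite("pics/p2.png",bot.read_camera("wrist")[80:300,150:420]); print(bot.get_t())
E
```

```text
width 0.03516085140526644
0.034 [ 0.3 -0.2 -1.9] 0.03493771967299517
0.031 [ 0.6  0.6 -2.2] 0.034802791255892175
29.825
32.0083
```

View pics/p2.png

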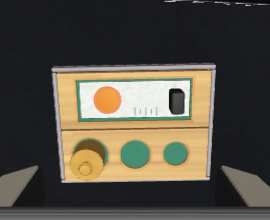

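The large weight stands at (87,162) in the crop and the slide is undisturbed. I'll check numerically that it is upright and in its well.

Run:
```python
from fit import *
m=bot.camera_model("wrist"); im=bot.read_camera("wrist"); b=.0206
W=np.array([.4758-.052*np.sin(b),-.286+.052*np.cos(b)])
v=im.copy()
for z,r in ((.021,.018),(.027,.021),(.055,.018),(.069,.006)):
    cv2.polylines(v,[np.round(P(m,circ(r,z)+[*W,0])*8).astype(int)],True,(255,0,255) if r!=.021 else (255,255,0),1,cv2.LINE_AA,3)
cv2.imwrite("pics/p3.png",cv2.resize(v[190:290,180:320],None,fx=5,fy=5,interpolation=cv2.INTER_CUBIC))
```

```text
(no output)
```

View pics/p3.png

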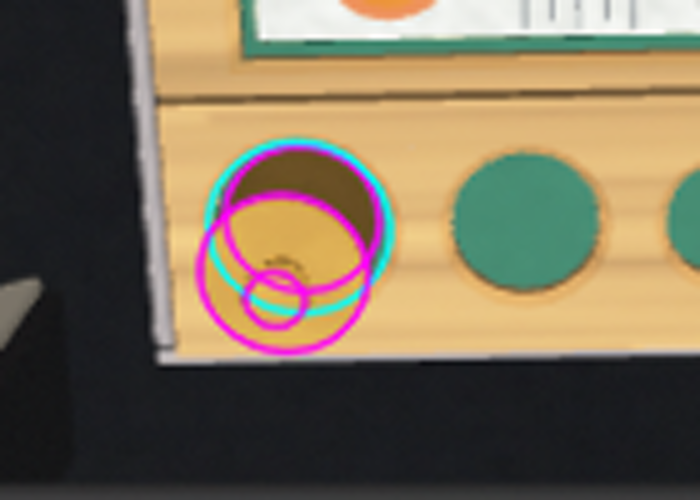

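The predicted seated outline, with the wall top at (283,272) and the knob at (277,299), matches the picture exactly, so the large weight is upright in its well. Medium and small next.

Run:
```python
from h import *
pack((.4522,-.0218),np.pi/2,0,.029)
pack((.5616,.0637),np.pi/4,-.047,.023,zp=.008)
bot.move_to((.53,-.28,.22),quat(-np.pi/2)); bot.dwell(.1); cv2.imwrite("pics/p4a.png",bot.read_camera("wrist"))
from fit import *
m=bot.camera_model("wrist"); v=cv2.imread("pics/p4a.png"); b=.0206
for y,R,h,H in ((.052,.018,.034,.048),(0,.0145,.027,.041),(-.047,.0115,.021,.035)):
    W=[.4758-y*np.sin(b),-.286+y*np.cos(b),.021]
    for z,r in ((h,R),(H,.006)): cv2.polylines(v,[np.round(P(m,circ(r,z)+W)*8).astype(int)],True,(255,0,255),1,cv2.LINE_AA,3)
cv2.imwrite("pics/p4.png",cv2.resize(v[130:290,180:380],None,fx=3.5,fy=3.5,interpolation=cv2.INTER_CUBIC)); cv2.imwrite("pics/top4.png",bot.read_camera("top")); print(bot.get_t())
```

```text
width 0.02775766505527301
0.034 [ 0.2 -0.2 -0.7] 0.027737439099619655
0.031 [-0.1 -0.9 -0.7] 0.027905276796939698
41.5333
width 0.02164768290456768
0.034 [ 0.6 -0.1 -0.5] 0.02136351984356279
0.03 [-0.3 -0.1 -0.4] 0.02161077566904798
50.6667
53.0083
```

View pics/p4.png

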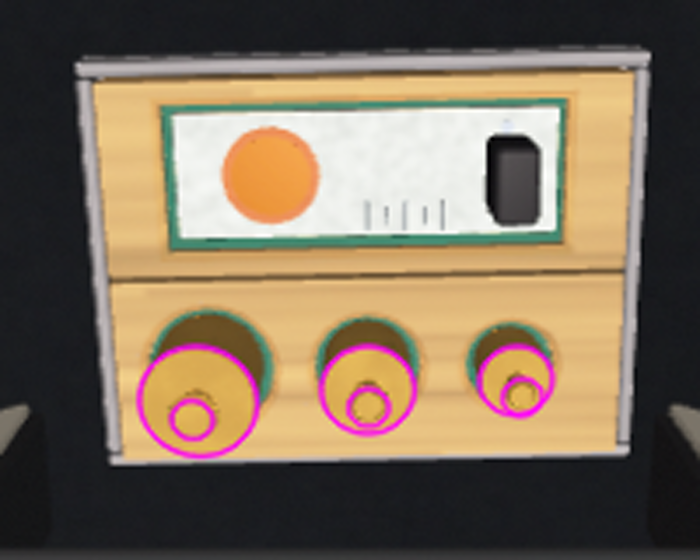

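View pics/top4.png

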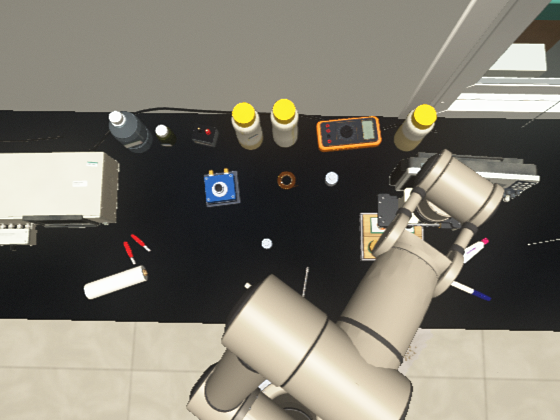

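All three weights match their seated outlines, at (198,400), (367,390) and (516,380). The slide is in its pocket, and the steel weights are still at (332,178) and (266,243). Handing in.

```bash
python3 -c "
from rig import bot
print(bot.sign_off())"
```

```text
the job is handed in; nothing more can be done
None
```

The job is handed in at about 53 s of the 96 s allowed: the slide lies grip up in its pocket, the three brass weights stand upright in their wells, and the steel weights were left where they stood.

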